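# One quarter-turn repetition with the balance dish

## Robot

A 6-joint arm with a two-finger parallel gripper is mounted at the origin on the work surface. World frame = base frame: x ahead of the robot, y to its left, z up, the work surface at z = 0. Lengths are in mm, angles in degrees, forces in N, time in s.
With the tool pointing down it reaches from about 300 to 775 mm from the base axis. Payload 14.6 kg.
Tool frame: the origin (TCP) lies at the very end of the fingers, on their centre line; the grasp point (between the pads) lies behind it (ctrl.grip_point_offset is the z of the grasp point in the tool frame, in mm); z points along the fingers, y is the line along which they close (so a half turn about z gives the same grasp; the last joint's range is limited). The gripper opens to 85 mm and grips with 20 to 120 N. Pads are 22 mm wide; open, the fingers measure 114 mm over their backs; the gripper's body (76 mm by 85 mm) begins 54 mm behind the grasp point. The pads swing forward as they close: fully open they stand 13 mm farther back than shut.
Start: joints at [68.721, 17.183, 87.147, -0, 75.671, -3.816], TCP at [165.054, 524.64, 231.281] pointing down, gripper open.
Joint ranges: [-173.82, 173.82], [-45.26, 126.66], [13.44, 144.39], [-59.66, 239.66], [0, 175.72], [-146.38, 146.38]. Speed limits (degrees/s): [127.2, 127.2, 147.25, 180, 180, 180].

## Interface

Orientations are given as a 3x3 rotation matrix whose columns are the frame's x, y, z axes.
In Python, from plant import ctrl gives the robot as it stands. The module is installed in compiled form; this text tells all that it offers.
- The arm moves only by the tool play_rows, never from a script. Its argument "targets" is a list of rows, each an object of numbers: "tx", "ty", "tz": the shift along the tool's x, y, z in cm; "rx", "ry", "rz": the turn, a rotation vector about the tool's x, y, z in degrees. In form: [{"tx": .., "ty": .., "tz": .., "rx": .., "ry": .., "rz": ..}, ...]. A call has 1 to 20 rows; each row is the pose to reach, as a shift and turn from the pose commanded when the call began, along the tool's axes at that moment; what a row does not reach only later rows make up. A row lasts 1/12 s, in which the tool goes at most 41.7 mm and 7.16 degrees, less where a joint would pass 70% of its speed; a pose out of reach is approached as far as the arm can. A call with a gripper value outside its range is refused whole. "fingers" is the finger opening in cm, from 0 to 8.54, set as the call begins (left out, the last holds). The fingers move at their own pace and stop on an object; "grip_force" is the grip in N (left out, the last holds). Time passes only in rows, so rows that repeat a pose let the fingers close. It gives the time, the measured TCP pose, the force, the opening and the grip force at its end, in the units of the state.
- ctrl.observe(): the state, without advancing time (a new reading comes with each control period).
- ctrl.grab_frame(name): name is "scene" or "top" or "wrist"; returns (picture, depth): 384x512x3 uint8, red, green, blue; 384x512 float32, mm along the optical axis (not along the pixel's ray), 0 where there is no reading.
- ctrl.camera_model(name): a dict with "fov_y" (degrees; the focal length in pixels is half the picture's height over the tangent of half this angle, whatever the lens; pixels are square), "cx", "cy" (the principal point, pixels), "position" and "rotation" of the camera in the world. Camera axes: x right, y down, z forward; pixel columns grow to the right and rows downward; lengths in mm; the calibration is good to about 2 mm. The wrist camera is an equidistant fisheye: a pixel r from the principal point sees the ray r / f radians off the axis. A picture is of the moment at which its call begins: read the wrist's pose just before it. camera_model takes no time and is no camera call; for the wrist camera it gives the pose at the moment of the call.
- ctrl.finish_job(): hands the job in; it is judged then, once.
The state is a dict: "time": time; "joints": joint angles; "qd": joint speeds; "effort": joint torques, N m; "position": TCP position; "tcp_rot": TCP orientation; "force": force on the tool from outside, world axes, zero at the start; "torque": the same for the moment, N m; "width": finger opening in mm; "gripper_force": force on a finger pad.
Only numpy, scipy, OpenCV 4.12 (cv2) and the standard library are available. Lean on these libraries where they do the work, as an engineer would, in place of code of your own. Each camera call takes 0.05 s, during which the arm holds its last target. There are 200 camera calls.

## Task

Do one repetition of the balance exercise: lift the wooden dish straight up off its plinth by about 10 cm without turning it, and only then turn it a quarter turn, either way, so that its bar lies square across the plinth. Keep the dish level and the loose steel ball in the middle of it, inside the inlaid ring, the whole time, without touching the ball. Finish still holding the dish there, steady and level above the plinth, carried by the gripper alone, and leave the other things on the shelf where they are.

Things in the scene. Friction and masses are not known exactly. Their poses are not given: they have to be found in the camera images.
- dish: Round wooden balance dish, 160 mm across, rim 26 mm high, 0.28 to 0.46 kg, loose on the plinth. Inside, a shallow cone slopes 9 degrees down to the middle, 8 mm above the underside; a thin dark inlaid ring of 30 mm radius surrounds the middle. A bar spans it like a basket handle, on uprights at the rim. Origin: centre of the underside; x along the bar, y across it, z up.
- dish_bar (a point): Middle of the straight wooden bar (180 mm long, 14 mm wide, 20 mm tall), 104 mm above the dish's underside, 10 mm below the bar's top, straight above the dish's middle: gripped here across its 14 mm, the dish hangs level. 50 mm are free between the bar and the ball. The uprights (20 mm wide) stand 85 mm to either side. Axes as the dish's.
- dish_middle (a point): Where the ball's centre is when it lies in the middle of the dish, 26 mm above the dish's underside, on its axis. Axes as the dish's.
- ball: Loose polished steel ball, 36 mm in diameter, about 0.19 kg, lying free in the middle of the dish. Origin: its centre.
- plinth: Fixed dark wooden plinth under the dish, an oblong block 200 mm (x) by 90 mm (y) by 30 mm high, its ends showing beyond the dish. At the start the dish stands on its middle with the bar along the plinth's length. Origin: centre of its underside, on the shelf; x along its length.
- kettlebell: Orange kettlebell, 124 mm across, 162 mm high with its handle, 4 kg, to be left alone. Origin: centre of the underside.
- bottle: Clear plastic drinking bottle, 70 mm in diameter, 170 mm high, to be left alone. Origin: centre of the underside.
- roller: Wooden massage roller with five ridged wheels, lying, 240 mm long, 50 mm thick, to be left alone. Origin: under its middle, on the shelf; x along its length.
- squeezer: Steel spring hand gripper with two black handles, lying flat, about 145 mm long, 90 mm wide, 22 mm high, to be left alone. Origin: near its middle, on the shelf.
Not all that is in view belongs to the job. Leave any blue or white look-alike of the dish alone.

How it is judged (in metres and radians):
On the way, in this order (a step that is already met when the one before it is completed fails the run):
1. the dish is lifted at least 60 mm off the plinth, held over it, its bar still along the plinth (within 14 degrees) (z of dish in the frame of plinth above 0.09 m and horizontal distance between dish and plinth below 0.06 m and angle between the x axis of dish and the x axis of plinth, either way round below 0.25 rad and contact force between the fingers and dish above 1 N), for 0.2 s.
2. then, still lifted, the dish is turned until its bar lies across the plinth (within 8 degrees) (z of dish in the frame of plinth above 0.09 m and angle between the x axis of dish and the y axis of plinth, either way round below 0.14 rad), for 0.2 s.
At the end, for the whole second after the job is handed in: The gripper alone holds the dish, its underside at least 60 mm above the plinth's top and its middle within 60 mm of above the plinth's middle, the bar square across the plinth's length within 8 degrees, level within 4 degrees, still, with the ball lying in it within 12 mm of the middle (all of step 2 and horizontal distance between dish and plinth below 0.06 m and angle between dish's own z axis and vertical below 0.07 rad and horizontal distance between ball and dish_middle below 0.012 m and contact force between ball and dish above 0.3 N and contact force between the fingers and dish above 1 N and contact force between dish and kettlebell below 0.1 N and contact force between dish and bottle below 0.1 N and contact force between dish and roller below 0.1 N and contact force between dish and squeezer below 0.1 N and contact force between dish and plinth below 0.1 N and linear speed of dish below 0.03 m/s and angular speed of dish below 0.15 rad/s and linear speed of ball below 0.06 m/s); the arm keeps its last pose, push and grip.
It fails at once if the dish is tilted by more than 10 degrees (angle between dish's own z axis and vertical above 0.175 rad).
It fails at once if the ball leaves the inlaid ring (its centre more than 30 mm from the dish's middle) (horizontal distance between ball and dish_middle above 0.03 m).
It fails at once if the robot touches the ball (contact force between any of the fingers, the arm and ball above 0.2 N).
It fails at once if another thing on the shelf is moved by more than 30 mm (distance of any of kettlebell, bottle, roller, squeezer from where it was at the start of the episode above 0.03 m).
It also fails if it takes over 42 s, if anything falls off the work surface, if the arm or the gripper's body presses on something with over 40 N, if the wrist force passes 120 N, or if a joint passes its speed limit or range.

## Working session

There is one attempt and no reset: what is moved stays moved. The work goes in short steps, Python scripts to look and compute and a tool call to move; the robot and the scene stay as the last step left them, time stands still between calls to the robot, and variables do not carry over. Pictures are saved under pics/ and viewed, at most 10 in all, crops included, and the job is handed in when it is done.

Besides the shell and the picture viewer there is one more tool, called as name(argument=value, ...), one argument or row to a line, values as JSON. play_rows: Moves the arm, as the interface text tells. Its arguments: {"type":"object","properties":{"targets":{"type":"array"},"fingers":{"type":"number"},"grip_force":{"type":"number"}},"required":["targets"]}

```bash
mkdir -p pics; cat > h.py <<'E'
import numpy as np, cv2
from plant import ctrl
def grab(n):
    m=ctrl.camera_model(n); p,d=ctrl.grab_frame(n); return p,d,m
def cloud(d,m):
    f=192/np.tan(np.radians(m["fov_y"])/2)
    v,u=np.mgrid[0:384,0:512].astype(float)
    c=np.dstack([(u-m["cx"])/f*d,(v-m["cy"])/f*d,d])
    return c@np.array(m["rotation"]).T+np.array(m["position"])
E
python3 - <<'E'
from h import *
out=[]
for n in("scene","top"):
    p,d,m=grab(n); np.savez(n+".npz",p=p,d=d,X=cloud(d,m)); out.append(p[:,:,::-1])
    print(n,m)
cv2.imwrite("pics/top1.png",cv2.resize(out[1],(800,600)));cv2.imwrite("pics/scene1.png",cv2.resize(out[0],(800,600)))
s=ctrl.observe();print(s["tcp_rot"],s["width"],ctrl.grip_point_offset,s["time"])
E
```

```text
scene {'fov_y': 57.97628330757691, 'cx': 258.9463484279443, 'cy': 197.3809463483134, 'position': array([981.89023656, 531.38771204, 777.50497048]), 'rotation': array([[-0.81144215,  0.41124987, -0.41525315],
       [ 0.58441909,  0.57583379, -0.57172526],
       [ 0.00399486, -0.70660384, -0.70759809]])}
top {'fov_y': 47.492814395567464, 'cx': 266.89603421840746, 'cy': 192.72531549013968, 'position': array([4.13108792e+02, 2.42503201e-01, 1.53392041e+03]), 'rotation': array([[ 0.0164466 , -0.99328384,  0.11452826],
       [-0.99983725, -0.01548841,  0.00925129],
       [-0.00741529, -0.11466177, -0.99337691]])}
[[-9.53915059e-01  3.00076518e-01 -3.79932267e-04]
 [ 3.00076754e-01  9.53914487e-01 -1.04576253e-03]
 [ 4.86141148e-05 -1.11157747e-03 -9.99999381e-01]] 85.46509574375847 -18.700000000000003 0.1
```

View pics/top1.png

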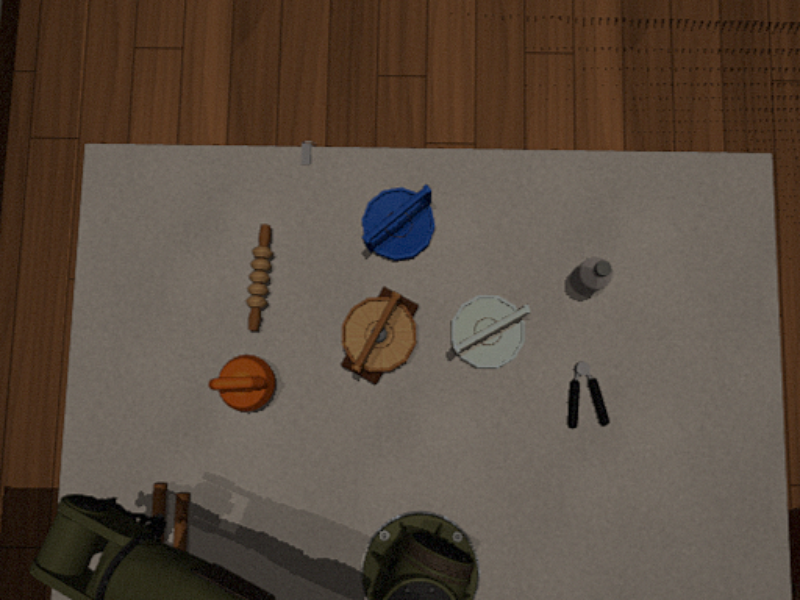

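View pics/scene1.png

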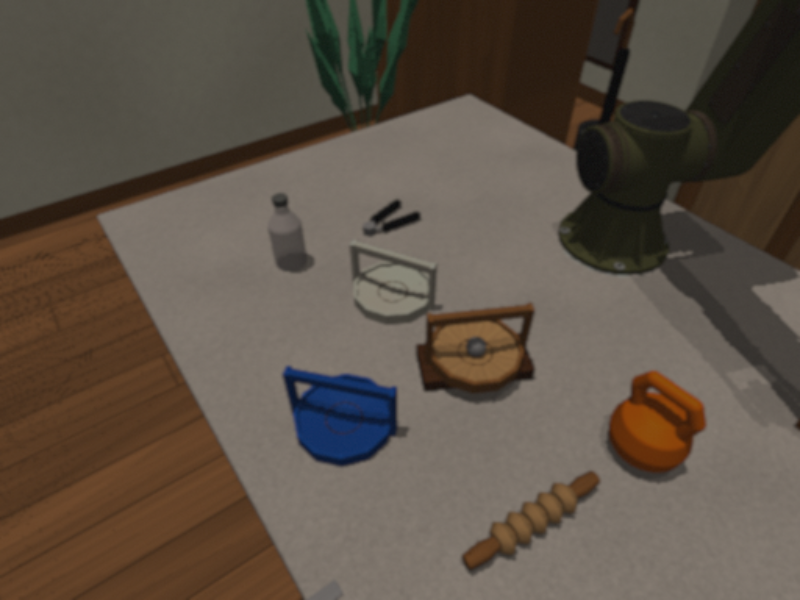

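The top view (800x600) has three dishes: blue at (398,223), white at (488,332) and wooden at (380,333). Only the wooden one stands on the dark plinth and holds a steel ball, so I choose that one. Next I measure its bar and check it in a close crop.

```bash
python3 - <<'E'
from h import *
for n in("top","scene"):
    z=np.load(n+".npz");X=z["X"];p=z["p"]
    if n=="top":
        cv2.imwrite("pics/crop1.png",cv2.resize(p[170:260,200:350,::-1],(750,450),interpolation=cv2.INTER_CUBIC))
        v,u=213,243; c=X[v,u]; print("c",c)
    hsv=cv2.cvtColor(p,cv2.COLOR_RGB2HSV)
    wood=(hsv[...,0]<25)&(hsv[...,1]>70)
    near=np.hypot(X[...,0]-c[0],X[...,1]-c[1])<125
    k=wood&near&(X[...,2]>132)&(X[...,2]<152)&(z["d"]>0)
    P=X[k]; print(n,len(P),P.min(0),P.max(0),np.median(P,0))
    (cx,cy),wh,a=cv2.minAreaRect(P[:,:2].astype(np.float32)); print("rect",cx,cy,wh,a)
    l=cv2.fitLine(P[:,:2].astype(np.float32),cv2.DIST_L2,0,.01,.01).ravel();print("dir",np.degrees(np.arctan2(l[1],l[0])),l)
    q=wood&near&(X[...,2]>45)&(X[...,2]<62)
    (a1,b1),r=cv2.minEnclosingCircle(X[q][:,:2].astype(np.float32));print("dish circ",a1,b1,r)
E
```

```text
c [512.19643732  93.15273137  68.10081771]
top 271 [430.17453996  48.74824979 132.06507667] [595.10172806 144.43620536 151.67306715] [510.25174834  98.10810873 143.71296205]
rect 512.5037841796875 98.03654479980469 (19.29999351501465, 180.231201171875) 62.4884033203125
dir -27.308712 [ 8.8854748e-01 -4.5878467e-01  5.1167108e+02  9.7821701e+01]
dish circ 510.43389892578125 98.72039794921875 84.59986114501953
scene 457 [430.14638412  49.46588705 132.00464238] [596.54794844 145.24693741 147.29897492] [514.78463108  98.76644481 142.3443629 ]
rect 513.5863037109375 96.8690185546875 (20.174978256225586, 178.82008361816406) 62.900672912597656
dir -27.419558 [ 8.8765824e-01 -4.6050280e-01  5.1505005e+02  9.8949081e+01]
dish circ 517.6469116210938 102.07232666015625 88.28916931152344
```

View pics/crop1.png

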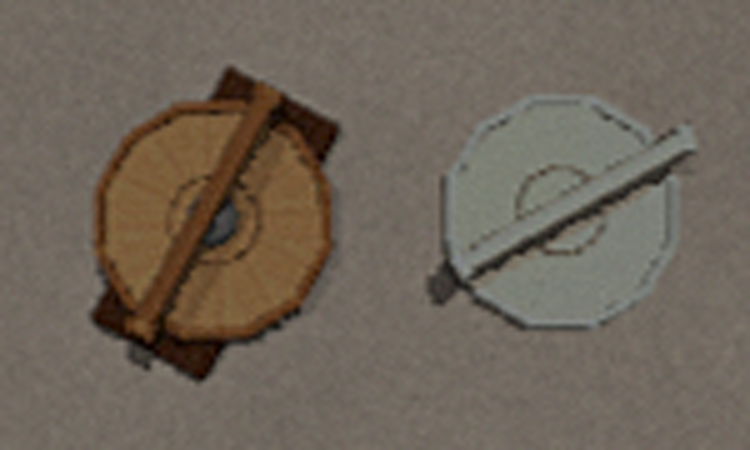

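The crop confirms it: the wooden dish sits on the dark plinth, with the ball at (218,222) under the bar, and the white look-alike is clearly separate. The bar's middle is about (513, 97.5), its direction is -27.4°, and its top is at z≈144. Now I work out the move to a point above it.

```bash
cat >> h.py <<'E'
from scipy.spatial.transform import Rotation as Rn
def rel(pos,yang):
    """shift (cm) and rotvec (deg) in tool axes to TCP at pos, tool straight down, tool y at yang deg"""
    s=ctrl.observe();R=np.array(s["tcp_rot"]);a=np.radians(yang)
    y=np.array([np.cos(a),np.sin(a),0]);z=np.array([0,0,-1.]);T=np.column_stack([np.cross(y,z),y,z])
    print("shift cm",np.round(R.T@(np.array(pos)-s["position"])/10,2),"turn",np.round(Rn.from_matrix(R.T@T).as_rotvec(degrees=True),2))
E
python3 -c "
from h import *
rel([513,97.5,225],62.6)"
```

```text
shift cm [-46.01 -30.28   0.61] turn [-0.06  0.    9.94]
```

play_rows(
  targets=[
    {"tx": -3,"ty": -2,"tz": 0.1,"rz": 1},
    {"tx": -6,"ty": -4,"tz": 0.2,"rz": 2},
    {"tx": -9,"ty": -6,"tz": 0.2,"rz": 3},
    {"tx": -12,"ty": -8,"tz": 0.3,"rz": 4},
    {"tx": -15,"ty": -10,"tz": 0.3,"rz": 5},
    {"tx": -18,"ty": -12,"tz": 0.3,"rz": 6},
    {"tx": -21,"ty": -14,"tz": 0.3,"rz": 7},
    {"tx": -24,"ty": -16,"tz": 0.4,"rz": 8},
    {"tx": -27,"ty": -18,"tz": 0.4,"rz": 9},
    {"tx": -30,"ty": -20,"tz": 0.5,"rz": 9.9},
    {"tx": -33,"ty": -22,"tz": 0.5,"rz": 9.9},
    {"tx": -36,"ty": -24,"tz": 0.6,"rz": 9.9},
    {"tx": -39,"ty": -26,"tz": 0.6,"rz": 9.9},
    {"tx": -42,"ty": -28,"tz": 0.6,"rz": 9.9},
    {"tx": -44,"ty": -29.3,"tz": 0.6,"rz": 9.9},
    {"tx": -46,"ty": -30.3,"tz": 0.6,"rz": 9.9},
    {"tx": -46,"ty": -30.3,"tz": 0.6,"rz": 9.9},
    {"tx": -46,"ty": -30.3,"tz": 0.6,"rz": 9.9},
    {"tx": -46,"ty": -30.3,"tz": 0.6,"rz": 9.9},
    {"tx": -46,"ty": -30.3,"tz": 0.6,"rz": 9.9},
  ],
  fingers=8.54,
)

```text
schema error: expected keys tx, ty, tz, rx, ry, rz
```

play_rows(
  targets=[
    {"tx": -3,"ty": -2,"tz": 0.1,"rx": 0,"ry": 0,"rz": 1},
    {"tx": -6,"ty": -4,"tz": 0.2,"rx": 0,"ry": 0,"rz": 2},
    {"tx": -9,"ty": -6,"tz": 0.2,"rx": 0,"ry": 0,"rz": 3},
    {"tx": -12,"ty": -8,"tz": 0.3,"rx": 0,"ry": 0,"rz": 4},
    {"tx": -15,"ty": -10,"tz": 0.3,"rx": 0,"ry": 0,"rz": 5},
    {"tx": -18,"ty": -12,"tz": 0.3,"rx": 0,"ry": 0,"rz": 6},
    {"tx": -21,"ty": -14,"tz": 0.3,"rx": 0,"ry": 0,"rz": 7},
    {"tx": -24,"ty": -16,"tz": 0.4,"rx": 0,"ry": 0,"rz": 8},
    {"tx": -27,"ty": -18,"tz": 0.4,"rx": 0,"ry": 0,"rz": 9},
    {"tx": -30,"ty": -20,"tz": 0.5,"rx": 0,"ry": 0,"rz": 9.9},
    {"tx": -33,"ty": -22,"tz": 0.5,"rx": 0,"ry": 0,"rz": 9.9},
    {"tx": -36,"ty": -24,"tz": 0.6,"rx": 0,"ry": 0,"rz": 9.9},
    {"tx": -39,"ty": -26,"tz": 0.6,"rx": 0,"ry": 0,"rz": 9.9},
    {"tx": -42,"ty": -28,"tz": 0.6,"rx": 0,"ry": 0,"rz": 9.9},
    {"tx": -44,"ty": -29.3,"tz": 0.6,"rx": 0,"ry": 0,"rz": 9.9},
    {"tx": -46,"ty": -30.3,"tz": 0.6,"rx": 0,"ry": 0,"rz": 9.9},
    {"tx": -46,"ty": -30.3,"tz": 0.6,"rx": 0,"ry": 0,"rz": 9.9},
    {"tx": -46,"ty": -30.3,"tz": 0.6,"rx": 0,"ry": 0,"rz": 9.9},
    {"tx": -46,"ty": -30.3,"tz": 0.6,"rx": 0,"ry": 0,"rz": 9.9},
    {"tx": -46,"ty": -30.3,"tz": 0.6,"rx": 0,"ry": 0,"rz": 9.9},
  ],
  fingers=8.54,
)

```text
time: 1.77
position: [512.4, 98.2, 225.2]
tcp_rot: [[-0.889, 0.459, -0.0], [0.459, 0.889, 0.0], [0.0, -0.0, -1.0]]
force: [-0.1, 0.4, 0.1]
width: 85.4
gripper_force: 0.0
```

```bash
cat >> h.py <<'E'
def wcloud(d,m):
    f=192/np.tan(np.radians(m["fov_y"])/2)
    v,u=np.mgrid[0:384,0:512].astype(float)
    a=u-m["cx"];b=v-m["cy"];r=np.hypot(a,b)+1e-9;t=np.tan(np.minimum(r/f,1.5))
    c=np.dstack([a/r*t*d,b/r*t*d,d])
    return c@np.array(m["rotation"]).T+np.array(m["position"])
E
python3 - <<'E'
from h import *
p,d,m=grab("wrist");X=wcloud(d,m)
cv2.imwrite("pics/w1.png",p[:,:,::-1])
print(m)
hsv=cv2.cvtColor(p,cv2.COLOR_RGB2HSV)
k=(hsv[...,0]<25)&(hsv[...,1]>70)&(d>0)&(X[...,2]>132)&(X[...,2]<156)&(np.hypot(X[...,0]-513,X[...,1]-97.5)<120)
P=X[k].astype(np.float32);print(len(P),np.median(P,0),P.min(0),P.max(0),cv2.minAreaRect(P[:,:2]))
l=cv2.fitLine(P[:,:2],cv2.DIST_L2,0,.01,.01).ravel();print(np.degrees(np.arctan2(l[1],l[0])),l)
E
```

```text
{'fov_y': 65.70646984690485, 'cx': 259.1982133096562, 'cy': 189.81125608669325, 'position': array([441.32562465, 133.8682231 , 369.37554749]), 'rotation': array([[ 4.59620522e-01,  8.43354093e-01,  2.78393337e-01],
       [ 8.88115105e-01, -4.36713891e-01, -1.43291795e-01],
       [ 7.32515548e-04,  3.13105177e-01, -9.49718175e-01]])}Traceback (most recent call last):
  File "<stdin>", line 7, in <module>
cv2.error: OpenCV(4.12.0) /io/opencv/modules/imgproc/src/convhull.cpp:143: error: (-215:Assertion failed) total >= 0 && (depth == CV_32F || depth == CV_32S) in function 'convexHull'
```

View pics/w1.png

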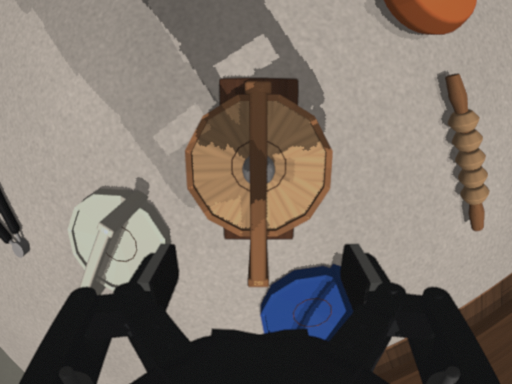

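The wrist view shows the wooden bar running almost vertically from (257,84) to (259,285). The ball is under it at (258,168), and the fingers sit symmetrically on either side. I'll cast the bar's edge pixels onto the plane z=144.

```bash
python3 - <<'E'
from h import *
p,d,m=grab("wrist");X=wcloud(d,m)
for q in [(100,257),(168,258),(280,259)]: print(q,d[q],X[q])
f=192/np.tan(np.radians(m["fov_y"])/2)
def ray(u,v,z):
    a=u-m["cx"];b=v-m["cy"];r=np.hypot(a,b)+1e-9;t=r/f
    w=np.array(m["rotation"])@np.array([a/r*np.sin(t),b/r*np.sin(t),np.cos(t)]);o=np.array(m["position"])
    return o+w*(z-o[2])/w[2]
g=cv2.cvtColor(p,cv2.COLOR_RGB2GRAY).astype(int)
P=[]
for v in (215,225,250,260,270,280):
    row=g[v,235:285]; e=np.diff(row); L=e[:24].argmin()+235.5+0; R=e[24:].argmax()+24+235.5
    c=ray((L+R)/2,v,144); P.append(c[:2]); print(v,L,R,c.round(1))
P=np.array(P,np.float32);l=cv2.fitLine(P,cv2.DIST_L2,0,.01,.01).ravel();dd=l[:2];print(np.degrees(np.arctan2(dd[1],dd[0])))
print("ends",ray(258,84,144),ray(259,286,144))
s=ctrl.observe()["position"];n=np.array([-dd[1],dd[0]]);print("tcp offset across bar (tcp - bar)",(s[:2]-l[2:])@n,n)
rel([513,97.5,115.3],62.6)
E
```

```text
(100, 257) 213.08784 [443.95413968 130.92016009 146.29842941]
(168, 258) 230.90195 [490.92480904 107.40435661 144.86851235]
(280, 259) 263.93497 [584.4570354   59.86655151 144.69775949]
215 249.5 266.5 [526.4  89.  144. ]
225 249.5 268.5 [534.9  85.5 144. ]
250 248.5 267.5 [555.9  73.7 144. ]
260 248.5 267.5 [565.   68.9 144. ]
270 247.5 267.5 [574.3  63.6 144. ]
280 246.5 268.5 [584.3  58.4 144. ]
-28.230278
ends [433.54694941 137.13339828 144.        ] [591.10943113  56.4227573  144.        ]
tcp offset across bar (tcp - bar) 1.093769760439841 [0.47301644 0.8810536 ]
shift cm [-0.08 -0.04 11.01] turn [0.  0.  0.1]
```

play_rows(
  targets=[
    {"tx": 0,"ty": -0.1,"tz": 1.5,"rx": 0,"ry": 0,"rz": 0},
    {"tx": 0,"ty": -0.1,"tz": 3,"rx": 0,"ry": 0,"rz": 0},
    {"tx": 0,"ty": -0.1,"tz": 4.5,"rx": 0,"ry": 0,"rz": 0},
    {"tx": 0,"ty": -0.1,"tz": 6,"rx": 0,"ry": 0,"rz": 0},
    {"tx": 0,"ty": -0.1,"tz": 7.5,"rx": 0,"ry": 0,"rz": 0},
    {"tx": 0,"ty": -0.1,"tz": 8.5,"rx": 0,"ry": 0,"rz": 0},
    {"tx": 0,"ty": -0.1,"tz": 9.5,"rx": 0,"ry": 0,"rz": 0},
    {"tx": 0,"ty": -0.1,"tz": 10.2,"rx": 0,"ry": 0,"rz": 0},
    {"tx": 0,"ty": -0.1,"tz": 10.7,"rx": 0,"ry": 0,"rz": 0},
    {"tx": 0,"ty": -0.1,"tz": 11,"rx": 0,"ry": 0,"rz": 0},
    {"tx": 0,"ty": -0.1,"tz": 11,"rx": 0,"ry": 0,"rz": 0},
    {"tx": 0,"ty": -0.1,"tz": 11,"rx": 0,"ry": 0,"rz": 0},
  ],
)

```text
time: 2.87
position: [512.7, 96.7, 115.6]
tcp_rot: [[-0.888, 0.46, 0.0], [0.46, 0.888, 0.0], [-0.0, 0.0, -1.0]]
force: [-0.0, 0.2, -1.2]
width: 85.3
gripper_force: 0.0
```

play_rows(
  targets=[
    {"tx": 0,"ty": 0,"tz": 0,"rx": 0,"ry": 0,"rz": 0},
    {"tx": 0,"ty": 0,"tz": 0,"rx": 0,"ry": 0,"rz": 0},
    {"tx": 0,"ty": 0,"tz": 0,"rx": 0,"ry": 0,"rz": 0},
    {"tx": 0,"ty": 0,"tz": 0,"rx": 0,"ry": 0,"rz": 0},
    {"tx": 0,"ty": 0,"tz": 0,"rx": 0,"ry": 0,"rz": 0},
    {"tx": 0,"ty": 0,"tz": 0,"rx": 0,"ry": 0,"rz": 0},
    {"tx": 0,"ty": 0,"tz": 0,"rx": 0,"ry": 0,"rz": 0},
    {"tx": 0,"ty": 0,"tz": 0,"rx": 0,"ry": 0,"rz": 0},
  ],
  fingers=2.2,
  grip_force=40,
)

```text
time: 3.53
position: [512.5, 96.7, 115.3]
tcp_rot: [[-0.888, 0.46, 0.0], [0.46, 0.888, -0.0], [-0.0, -0.0, -1.0]]
force: [0.2, 0.8, -0.2]
width: 22.2
gripper_force: 0.0
```

```bash
python3 - <<'E'
from h import *
p,d,m=grab("wrist")
cv2.imwrite("pics/w2.png",cv2.resize(p[130:384,130:390,::-1],(614,600),interpolation=cv2.INTER_CUBIC))
E
```

```text
(no output)
```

View pics/w2.png

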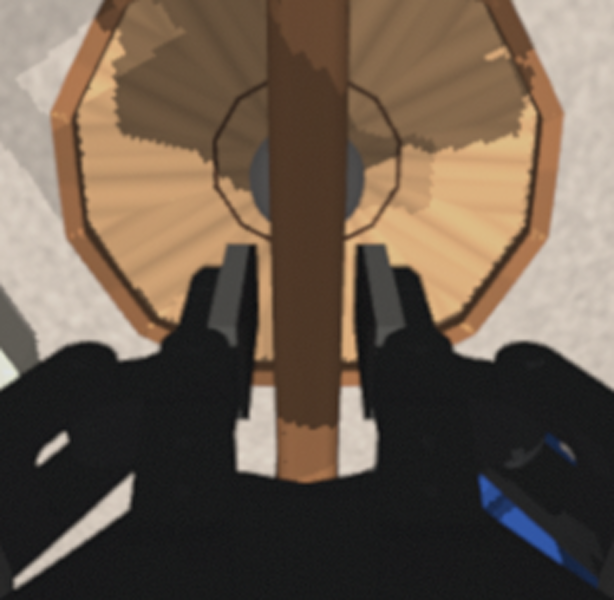

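The pads straddle the bar evenly: gap edges at x≈257 and 358, bar at 272–343. The ball lies in the ring at (307,180), clear of the fingers. Closing gently.

play_rows(
  targets=[
    {"tx": 0,"ty": 0,"tz": 0,"rx": 0,"ry": 0,"rz": 0},
    {"tx": 0,"ty": 0,"tz": 0,"rx": 0,"ry": 0,"rz": 0},
    {"tx": 0,"ty": 0,"tz": 0,"rx": 0,"ry": 0,"rz": 0},
    {"tx": 0,"ty": 0,"tz": 0,"rx": 0,"ry": 0,"rz": 0},
  ],
  fingers=1.6,
)

```text
time: 3.92
position: [512.5, 96.7, 115.3]
tcp_rot: [[-0.888, 0.46, -0.0], [0.46, 0.888, 0.0], [0.0, -0.0, -1.0]]
force: [-0.6, -0.3, 1.1]
width: 16.0
gripper_force: 0.0
```

play_rows(
  targets=[
    {"tx": 0,"ty": 0,"tz": 0,"rx": 0,"ry": 0,"rz": 0},
    {"tx": 0,"ty": 0,"tz": 0,"rx": 0,"ry": 0,"rz": 0},
    {"tx": 0,"ty": 0,"tz": 0,"rx": 0,"ry": 0,"rz": 0},
    {"tx": 0,"ty": 0,"tz": 0,"rx": 0,"ry": 0,"rz": 0},
    {"tx": 0,"ty": 0,"tz": 0,"rx": 0,"ry": 0,"rz": 0},
    {"tx": 0,"ty": 0,"tz": 0,"rx": 0,"ry": 0,"rz": 0},
    {"tx": 0,"ty": 0,"tz": 0,"rx": 0,"ry": 0,"rz": 0},
    {"tx": 0,"ty": 0,"tz": 0,"rx": 0,"ry": 0,"rz": 0},
  ],
  fingers=0.8,
  grip_force=60,
)

```text
time: 4.58
position: [512.6, 96.8, 115.4]
tcp_rot: [[-0.888, 0.46, 0.0], [0.46, 0.888, 0.0], [-0.0, 0.0, -1.0]]
force: [0.9, 3.7, 2.5]
width: 13.1
gripper_force: 59.4
```

play_rows(
  targets=[
    {"tx": 0,"ty": 0,"tz": -0.02,"rx": 0,"ry": 0,"rz": 0},
    {"tx": 0,"ty": 0,"tz": -0.05,"rx": 0,"ry": 0,"rz": 0},
    {"tx": 0,"ty": 0,"tz": -0.1,"rx": 0,"ry": 0,"rz": 0},
    {"tx": 0,"ty": 0,"tz": -0.17,"rx": 0,"ry": 0,"rz": 0},
    {"tx": 0,"ty": 0,"tz": -0.25,"rx": 0,"ry": 0,"rz": 0},
    {"tx": 0,"ty": 0,"tz": -0.35,"rx": 0,"ry": 0,"rz": 0},
    {"tx": 0,"ty": 0,"tz": -0.45,"rx": 0,"ry": 0,"rz": 0},
    {"tx": 0,"ty": 0,"tz": -0.55,"rx": 0,"ry": 0,"rz": 0},
    {"tx": 0,"ty": 0,"tz": -0.65,"rx": 0,"ry": 0,"rz": 0},
    {"tx": 0,"ty": 0,"tz": -0.75,"rx": 0,"ry": 0,"rz": 0},
    {"tx": 0,"ty": 0,"tz": -0.83,"rx": 0,"ry": 0,"rz": 0},
    {"tx": 0,"ty": 0,"tz": -0.9,"rx": 0,"ry": 0,"rz": 0},
    {"tx": 0,"ty": 0,"tz": -0.95,"rx": 0,"ry": 0,"rz": 0},
    {"tx": 0,"ty": 0,"tz": -0.98,"rx": 0,"ry": 0,"rz": 0},
    {"tx": 0,"ty": 0,"tz": -1,"rx": 0,"ry": 0,"rz": 0},
    {"tx": 0,"ty": 0,"tz": -1,"rx": 0,"ry": 0,"rz": 0},
  ],
)

```text
time: 5.92
position: [512.5, 96.7, 125.3]
tcp_rot: [[-0.888, 0.46, -0.0], [0.46, 0.888, -0.0], [-0.0, -0.0, -1.0]]
force: [-0.0, 0.3, -6.6]
width: 13.1
gripper_force: 58.4
```

```bash
python3 - <<'E'
from h import *
s=ctrl.observe();print(s["force"],s["torque"],s["position"])
p,d,m=grab("scene")
cv2.imwrite("pics/s2.png",cv2.resize(p[170:270,240:370,::-1],(780,600),interpolation=cv2.INTER_CUBIC))
E
```

```text
[-0.04531471  0.28492574 -6.62406967] [ 0.01255648 -0.01482954 -0.0600696 ] [512.45628428  96.67612748 125.29469312]
```

View pics/s2.png

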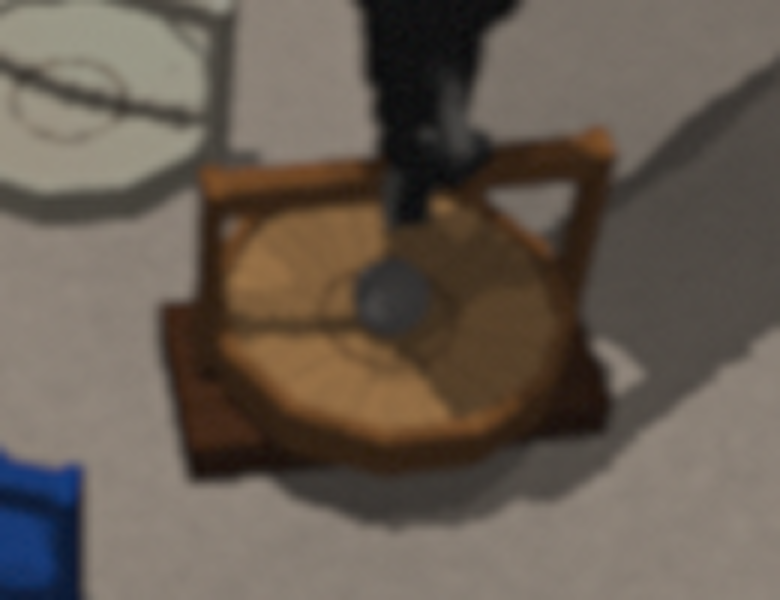

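The dish hangs freely (6.6 N) and level, with the ball at (392,296) inside the ring. I lift the remaining 9 cm.

play_rows(
  targets=[
    {"tx": 0,"ty": 0,"tz": -0.05,"rx": 0,"ry": 0,"rz": 0},
    {"tx": 0,"ty": 0,"tz": -0.2,"rx": 0,"ry": 0,"rz": 0},
    {"tx": 0,"ty": 0,"tz": -0.45,"rx": 0,"ry": 0,"rz": 0},
    {"tx": 0,"ty": 0,"tz": -0.8,"rx": 0,"ry": 0,"rz": 0},
    {"tx": 0,"ty": 0,"tz": -1.2,"rx": 0,"ry": 0,"rz": 0},
    {"tx": 0,"ty": 0,"tz": -1.6,"rx": 0,"ry": 0,"rz": 0},
    {"tx": 0,"ty": 0,"tz": -2,"rx": 0,"ry": 0,"rz": 0},
    {"tx": 0,"ty": 0,"tz": -2.4,"rx": 0,"ry": 0,"rz": 0},
    {"tx": 0,"ty": 0,"tz": -2.8,"rx": 0,"ry": 0,"rz": 0},
    {"tx": 0,"ty": 0,"tz": -3.2,"rx": 0,"ry": 0,"rz": 0},
    {"tx": 0,"ty": 0,"tz": -3.6,"rx": 0,"ry": 0,"rz": 0},
    {"tx": 0,"ty": 0,"tz": -3.9,"rx": 0,"ry": 0,"rz": 0},
    {"tx": 0,"ty": 0,"tz": -4.2,"rx": 0,"ry": 0,"rz": 0},
    {"tx": 0,"ty": 0,"tz": -4.4,"rx": 0,"ry": 0,"rz": 0},
    {"tx": 0,"ty": 0,"tz": -4.5,"rx": 0,"ry": 0,"rz": 0},
    {"tx": 0,"ty": 0,"tz": -4.5,"rx": 0,"ry": 0,"rz": 0},
  ],
)

```text
time: 7.3
position: [512.5, 96.7, 170.4]
tcp_rot: [[-0.888, 0.46, 0.0], [0.46, 0.888, -0.0], [-0.0, 0.0, -1.0]]
force: [0.5, 0.1, -6.2]
width: 13.0
gripper_force: 58.4
```

play_rows(
  targets=[
    {"tx": 0,"ty": 0,"tz": -0.05,"rx": 0,"ry": 0,"rz": 0},
    {"tx": 0,"ty": 0,"tz": -0.2,"rx": 0,"ry": 0,"rz": 0},
    {"tx": 0,"ty": 0,"tz": -0.45,"rx": 0,"ry": 0,"rz": 0},
    {"tx": 0,"ty": 0,"tz": -0.8,"rx": 0,"ry": 0,"rz": 0},
    {"tx": 0,"ty": 0,"tz": -1.2,"rx": 0,"ry": 0,"rz": 0},
    {"tx": 0,"ty": 0,"tz": -1.6,"rx": 0,"ry": 0,"rz": 0},
    {"tx": 0,"ty": 0,"tz": -2,"rx": 0,"ry": 0,"rz": 0},
    {"tx": 0,"ty": 0,"tz": -2.4,"rx": 0,"ry": 0,"rz": 0},
    {"tx": 0,"ty": 0,"tz": -2.8,"rx": 0,"ry": 0,"rz": 0},
    {"tx": 0,"ty": 0,"tz": -3.2,"rx": 0,"ry": 0,"rz": 0},
    {"tx": 0,"ty": 0,"tz": -3.6,"rx": 0,"ry": 0,"rz": 0},
    {"tx": 0,"ty": 0,"tz": -3.9,"rx": 0,"ry": 0,"rz": 0},
    {"tx": 0,"ty": 0,"tz": -4.2,"rx": 0,"ry": 0,"rz": 0},
    {"tx": 0,"ty": 0,"tz": -4.4,"rx": 0,"ry": 0,"rz": 0},
    {"tx": 0,"ty": 0,"tz": -4.5,"rx": 0,"ry": 0,"rz": 0},
    {"tx": 0,"ty": 0,"tz": -4.5,"rx": 0,"ry": 0,"rz": 0},
    {"tx": 0,"ty": 0,"tz": -4.5,"rx": 0,"ry": 0,"rz": 0},
    {"tx": 0,"ty": 0,"tz": -4.5,"rx": 0,"ry": 0,"rz": 0},
  ],
)

```text
time: 8.8
position: [512.4, 96.7, 215.1]
tcp_rot: [[-0.888, 0.46, -0.0], [0.46, 0.888, -0.0], [0.0, -0.0, -1.0]]
force: [-0.6, -0.5, -6.9]
width: 13.2
gripper_force: 58.5
```

```bash
python3 - <<'E'
from h import *
s=ctrl.observe();print(s["force"],s["torque"],s["position"],s["joints"],s["time"])
p,d,m=grab("scene")
cv2.imwrite("pics/s3.png",cv2.resize(p[130:270,220:400,::-1],(772,600),interpolation=cv2.INTER_CUBIC))
E
```

```text
[-0.55131431 -0.53963073 -6.91028293] [-0.01133891  0.05811189 -0.04476252] [512.39339004  96.66078665 215.10573057] [ 6.65810940e+00  1.43554654e+01  9.29616733e+01 -8.71366993e-05
  7.26995341e+01 -5.59784251e+01] 8.8
```

View pics/s3.png

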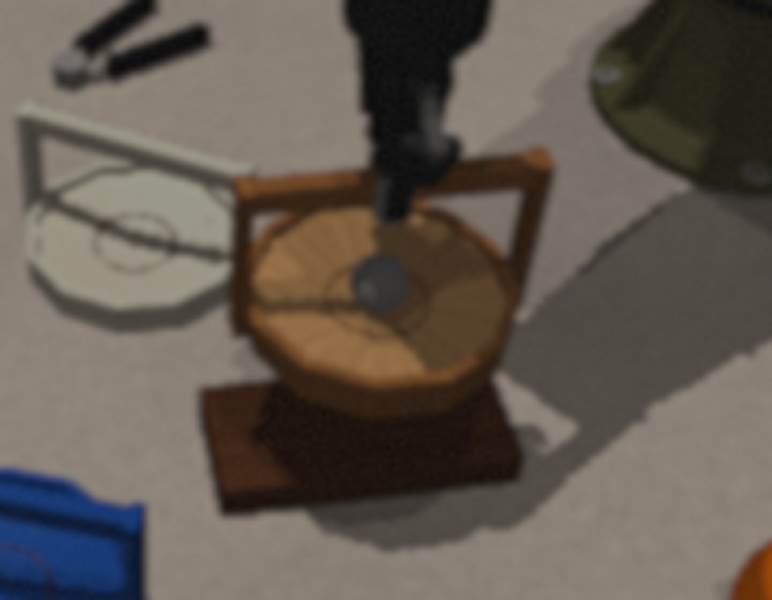

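The dish is about 10 cm up and level over the plinth, still along it, with the ball at (381,282) in the ring. Now the quarter turn, in two smooth 45° halves.

play_rows(
  targets=[
    {"tx": 0,"ty": 0,"tz": 0,"rx": 0,"ry": 0,"rz": 0.3},
    {"tx": 0,"ty": 0,"tz": 0,"rx": 0,"ry": 0,"rz": 1},
    {"tx": 0,"ty": 0,"tz": 0,"rx": 0,"ry": 0,"rz": 2.2},
    {"tx": 0,"ty": 0,"tz": 0,"rx": 0,"ry": 0,"rz": 4},
    {"tx": 0,"ty": 0,"tz": 0,"rx": 0,"ry": 0,"rz": 6.5},
    {"tx": 0,"ty": 0,"tz": 0,"rx": 0,"ry": 0,"rz": 9.5},
    {"tx": 0,"ty": 0,"tz": 0,"rx": 0,"ry": 0,"rz": 12.8},
    {"tx": 0,"ty": 0,"tz": 0,"rx": 0,"ry": 0,"rz": 16.2},
    {"tx": 0,"ty": 0,"tz": 0,"rx": 0,"ry": 0,"rz": 19.6},
    {"tx": 0,"ty": 0,"tz": 0,"rx": 0,"ry": 0,"rz": 23},
    {"tx": 0,"ty": 0,"tz": 0,"rx": 0,"ry": 0,"rz": 26.4},
    {"tx": 0,"ty": 0,"tz": 0,"rx": 0,"ry": 0,"rz": 29.8},
    {"tx": 0,"ty": 0,"tz": 0,"rx": 0,"ry": 0,"rz": 33.2},
    {"tx": 0,"ty": 0,"tz": 0,"rx": 0,"ry": 0,"rz": 36.4},
    {"tx": 0,"ty": 0,"tz": 0,"rx": 0,"ry": 0,"rz": 39.2},
    {"tx": 0,"ty": 0,"tz": 0,"rx": 0,"ry": 0,"rz": 41.5},
    {"tx": 0,"ty": 0,"tz": 0,"rx": 0,"ry": 0,"rz": 43.2},
    {"tx": 0,"ty": 0,"tz": 0,"rx": 0,"ry": 0,"rz": 44.3},
    {"tx": 0,"ty": 0,"tz": 0,"rx": 0,"ry": 0,"rz": 44.8},
    {"tx": 0,"ty": 0,"tz": 0,"rx": 0,"ry": 0,"rz": 45},
  ],
)

```text
time: 10.52
position: [512.4, 96.7, 215.3]
tcp_rot: [[-0.303, 0.953, -0.0], [0.953, 0.303, -0.0], [-0.0, -0.0, -1.0]]
force: [0.3, -0.2, -6.1]
width: 13.1
gripper_force: 58.5
```

play_rows(
  targets=[
    {"tx": 0,"ty": 0,"tz": 0,"rx": 0,"ry": 0,"rz": 0.3},
    {"tx": 0,"ty": 0,"tz": 0,"rx": 0,"ry": 0,"rz": 1},
    {"tx": 0,"ty": 0,"tz": 0,"rx": 0,"ry": 0,"rz": 2.2},
    {"tx": 0,"ty": 0,"tz": 0,"rx": 0,"ry": 0,"rz": 4},
    {"tx": 0,"ty": 0,"tz": 0,"rx": 0,"ry": 0,"rz": 6.5},
    {"tx": 0,"ty": 0,"tz": 0,"rx": 0,"ry": 0,"rz": 9.5},
    {"tx": 0,"ty": 0,"tz": 0,"rx": 0,"ry": 0,"rz": 12.8},
    {"tx": 0,"ty": 0,"tz": 0,"rx": 0,"ry": 0,"rz": 16.2},
    {"tx": 0,"ty": 0,"tz": 0,"rx": 0,"ry": 0,"rz": 19.6},
    {"tx": 0,"ty": 0,"tz": 0,"rx": 0,"ry": 0,"rz": 23},
    {"tx": 0,"ty": 0,"tz": 0,"rx": 0,"ry": 0,"rz": 26.4},
    {"tx": 0,"ty": 0,"tz": 0,"rx": 0,"ry": 0,"rz": 29.8},
    {"tx": 0,"ty": 0,"tz": 0,"rx": 0,"ry": 0,"rz": 33.2},
    {"tx": 0,"ty": 0,"tz": 0,"rx": 0,"ry": 0,"rz": 36.4},
    {"tx": 0,"ty": 0,"tz": 0,"rx": 0,"ry": 0,"rz": 39.2},
    {"tx": 0,"ty": 0,"tz": 0,"rx": 0,"ry": 0,"rz": 41.5},
    {"tx": 0,"ty": 0,"tz": 0,"rx": 0,"ry": 0,"rz": 43.2},
    {"tx": 0,"ty": 0,"tz": 0,"rx": 0,"ry": 0,"rz": 44.3},
    {"tx": 0,"ty": 0,"tz": 0,"rx": 0,"ry": 0,"rz": 44.8},
    {"tx": 0,"ty": 0,"tz": 0,"rx": 0,"ry": 0,"rz": 45},
  ],
)

```text
time: 12.18
position: [512.5, 96.7, 215.3]
tcp_rot: [[0.46, 0.888, -0.0], [0.888, -0.46, -0.0], [-0.0, 0.0, -1.0]]
force: [1.7, -0.2, -6.5]
width: 13.3
gripper_force: 58.5
```

play_rows(
  targets=[
    {"tx": 0,"ty": 0,"tz": 0,"rx": 0,"ry": 0,"rz": 0},
    {"tx": 0,"ty": 0,"tz": 0,"rx": 0,"ry": 0,"rz": 0},
    {"tx": 0,"ty": 0,"tz": 0,"rx": 0,"ry": 0,"rz": 0},
    {"tx": 0,"ty": 0,"tz": 0,"rx": 0,"ry": 0,"rz": 0},
    {"tx": 0,"ty": 0,"tz": 0,"rx": 0,"ry": 0,"rz": 0},
    {"tx": 0,"ty": 0,"tz": 0,"rx": 0,"ry": 0,"rz": 0},
    {"tx": 0,"ty": 0,"tz": 0,"rx": 0,"ry": 0,"rz": 0},
    {"tx": 0,"ty": 0,"tz": 0,"rx": 0,"ry": 0,"rz": 0},
    {"tx": 0,"ty": 0,"tz": 0,"rx": 0,"ry": 0,"rz": 0},
    {"tx": 0,"ty": 0,"tz": 0,"rx": 0,"ry": 0,"rz": 0},
    {"tx": 0,"ty": 0,"tz": 0,"rx": 0,"ry": 0,"rz": 0},
    {"tx": 0,"ty": 0,"tz": 0,"rx": 0,"ry": 0,"rz": 0},
  ],
)

```text
time: 13.18
position: [512.5, 96.7, 215.3]
tcp_rot: [[0.46, 0.888, 0.0], [0.888, -0.46, 0.0], [0.0, 0.0, -1.0]]
force: [-0.0, 0.5, -6.2]
width: 12.7
gripper_force: 58.5
```

```bash
python3 - <<'E'
from h import *
s=ctrl.observe();print(s["force"],s["position"],s["joints"],s["qd"],s["time"])
p,d,m=grab("scene");X=cloud(d,m)
cv2.imwrite("pics/s4.png",cv2.resize(p[130:270,220:400,::-1],(772,600),interpolation=cv2.INTER_CUBIC))
hsv=cv2.cvtColor(p,cv2.COLOR_RGB2HSV)
wood=(hsv[...,0]<25)&(hsv[...,1]>70)&(d>0)&(np.hypot(X[...,0]-512.5,X[...,1]-96.7)<120)
P=X[wood&(X[...,2]>232)&(X[...,2]<252)].astype(np.float32)
l=cv2.fitLine(P,cv2.DIST_L2,0,.01,.01).ravel();print("bar yaw",np.degrees(np.arctan2(l[1],l[0])),"slope",np.degrees(np.arcsin(l[2])),len(P))
n=np.array(l[:3]);t=(P-l[3:])@n;print("span mid",l[3:]+n*(t.min()+t.max())/2,t.max()-t.min())
Q=X[wood&(X[...,2]<36)&(X[...,2]>20)].astype(np.float32);print("plinth",cv2.minAreaRect(Q[:,:2]))
E
```

```text
[-6.04325451e-03  5.19236087e-01 -6.18205789e+00] [512.45971216  96.67720091 215.27695134] [6.65896312e+00 1.43460024e+01 9.29498971e+01 1.24308433e-04
 7.27038338e+01 3.40228861e+01] [-0.05771091 -0.05713667  0.02980074 -0.08267108  0.00104951 -0.09479806] 13.1833
bar yaw 63.815136 slope 0.30730975 274
span mid [519.8301  100.56971 241.3014 ] 172.99896Traceback (most recent call last):
  File "<stdin>", line 10, in <module>
cv2.error: OpenCV(4.12.0) /io/opencv/modules/imgproc/src/convhull.cpp:143: error: (-215:Assertion failed) total >= 0 && (depth == CV_32F || depth == CV_32S) in function 'convexHull'
```

View pics/s4.png

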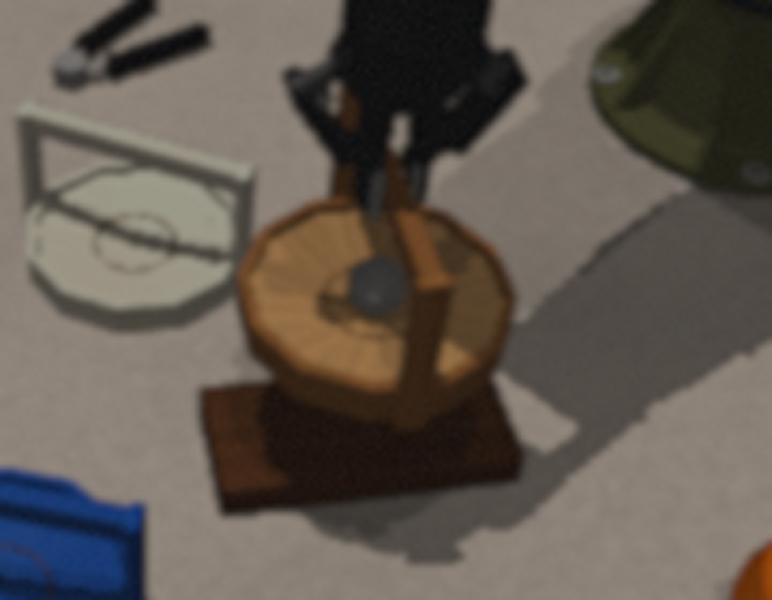

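The dish is square across the plinth (bar yaw ≈63°, plinth ≈-27°) and level, with a slope of about 0.3° along the bar. The ball is at (378,287) in the middle of the ring, and the arm is still. Handing in.

```bash
python3 -c "
from plant import ctrl
print(ctrl.finish_job())"
```

```text
the job is handed in; nothing more can be done
None
```

I lifted the dish about 10 cm, turned it a quarter turn square across the plinth and handed the job in with it held level and still, the ball in the middle; no verdict was shown.

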